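# Swap the galvanised pipe in a welding kit

## Robot

A 7-joint arm with a two-finger parallel gripper is mounted at the origin on a cart in front of the work surface, level with it; the furniture and walls round the work are solid. World frame = base frame: x ahead of the robot, y to its left, z up, the work surface at z = 0. Lengths are in m, angles in rad, forces in N, time in s.
With the tool pointing down it reaches from about 0.4 to 0.875 m from the base axis. Payload 19.3 kg.
Tool frame: the origin (TCP) lies midway between the tips of the shut fingers; the grasp point (between the pads) lies 19 mm behind it; z points along the fingers, y is the line along which they close (so a half turn about z gives the same grasp; the last joint's range is limited). The gripper opens to 85 mm and grips with 20 to 120 N. Pads are 22 mm wide; open, the fingers measure 114 mm over their backs; the gripper's body (76 mm by 85 mm) begins 54 mm behind the grasp point. The pads swing forward as they close: fully open they stand 13 mm farther back than shut.
Start: joints at [1.121, 0.521, -0.036, 1.599, 0.021, 1.021, -0.113], TCP at [0.232, -0.58, 0.231] pointing down, gripper open.
Joint ranges: [-2.91, 2.91], [-0.3, 2.13], [-1.5, 1.42], [0.17, 2.43], [-1.26, 4.41], [0.16, 1.93], [-2.52, 2.52]. Speed limits (rad/s): [1.89, 1.89, 2.39, 2.39, 3.01, 3.01, 3.01].

## Interface

Orientations are given as [roll, pitch, yaw] about the fixed x, y, z axes, in that order (R = Rz(yaw) Ry(pitch) Rx(roll)).
In Python, from workcell import * gives the robot as it stands. The module is installed in compiled form; this text tells all that it offers.
- The arm moves only by the tool play_rows, never from a script. Its argument "deltas" is a list of rows, each a list of 7 numbers: the shift along the tool's x, y, z in units of 500 mm (1.0 is 500 mm), then the turn, a rotation vector about the tool's x, y, z in units of 120 degrees (1.0 is 120 degrees), then the closure, from 0 (fully open) to 1 (shut). A call has 1 to 10 rows; each row is the pose to reach, as a shift and turn from the pose commanded when the call began, along the tool's axes at that moment; what a row does not reach only later rows make up. A row lasts 1/10 s, in which the tool goes at most 50 mm and 8.59 degrees, less where a joint would pass 70% of its speed; a pose out of reach is approached as far as the arm can. A call with a number of a shift or a turn outside -1 to 1 is refused whole. A call with a gripper value outside its range is refused whole. The fingers move at their own pace and stop on an object; "newtons" is the grip in N (left out, the last holds). Time passes only in rows, so rows that repeat a pose let the fingers close. It gives the time, the measured TCP pose, the force, the opening and the grip force at its end, in the units of the state.
- observe(): the state, without advancing time (a new reading comes with each control period).
- grab_frame(name): name is "scene" or "top"; returns the picture (384x512x3 uint8, red, green, blue); there is no depth.
- get_calibration(name): a dict with "fovy" (degrees; the focal length in pixels is half the picture's height over the tangent of half this angle, whatever the lens; pixels are square), "cx", "cy" (the principal point, pixels), "k1" (the pictures are not rectified: a ray, as slopes to the right and down, at radius r is drawn at 1 + k1 r^2 times it, then the intrinsics apply), "xyz" and "rotation" of the camera in the world. Camera axes: x right, y down, z forward; pixel columns grow to the right and rows downward; lengths in m; the calibration is good to about 2 mm. A picture is of the moment at which its call begins. get_calibration takes no time and is no camera call.
- job_done(): hands the job in; it is judged then, once.
The state is a dict: "clock": time; "qpos": joint angles; "qd": joint speeds; "joint_efforts": joint torques, N m; "position": TCP position; "tool_rot": TCP orientation; "force": force on the tool from outside, world axes, zero at the start; "moment": the same for the moment, N m; "grip_width": finger opening in m; "finger_force": force on a finger pad.
Only numpy, scipy, OpenCV 4.12 (cv2) and the standard library are available. Lean on these libraries where they do the work, as an engineer would, in place of code of your own. Each camera call takes 0.05 s, during which the arm holds its last target. There are 200 camera calls.

## Task

The three pipe pieces in the wooden kit cradle are going to be welded, so all must be red primed, but one is galvanised. Take the galvanised one out and lay it down flat in the blue returns bin, and put the red piece from the green sloping stock rack fully home in the pocket that it leaves. Lay the pieces down rather than dropping them, and leave everything else where it is: the two red pieces in the cradle, the galvanised one in the rack, the fittings, the carton and the tape measure.

Things in the scene. Friction and masses are not known exactly. Their poses are not given: they have to be found in the camera images.
- kit_mid (a point): Kit cradle, fixed: plywood base, two light wooden saddle bars with three U slots each, making three pockets. Point: centre of a piece lying fully home in the middle pocket, 29 mm above the bench. x along the pockets, y across, z up. Pockets at y = -70, 0, +70 mm, 148 mm long, 40 mm wide, floor 17 mm below the point, side walls to 13 mm above it, edges rounded; end walls 22 mm high.
- kit_gap (a point): Floor of the hand gap between the two saddle bars, under the middle of the middle pocket, 5 mm above the bench; axes as kit_mid. The gap runs right across the cradle, 64 mm long (x -32 to +32 mm); only in it is there room for fingers on both sides of a piece (36 mm between neighbouring pieces). Pocket floors are 7 mm, wall tops 37 mm above this point.
- kit_strip (a point): Middle of the strip of the cradle's base behind the pockets, 123 mm from the middle of the pockets along x; carries the elbow and the reducer.
- wrong_piece_c (a point): The wrong piece: a grey galvanised pipe with threaded ends, 34 mm diameter, 140 mm long, 0.18 to 0.36 kg, lying in one of the three pockets of the cradle, which one varies. The point is its centre; its y axis runs along the pipe, z is up. It stays where it is laid and does not roll.
- red_1_c (a point): One of the two right pieces in the cradle: red primed plain pipe, 34 mm diameter, 140 mm long. The point is its centre; y axis along the pipe.
- red_2_c (a point): The other right red piece in the cradle, same as red_1.
- stock_red_c (a point): Red primed piece in the left or right lane of the stock rack, 34 mm diameter, 140 mm long, 0.18 to 0.36 kg. Point: its centre, at first 88 mm above the bench; +y axis along the pipe towards its upper end. It slopes 35 degrees, rising along the rack's x; its upper 54 mm stand out of the lane, free all round: only there can fingers take it. It stays where it is laid and does not roll.
- stock_galvanised_c (a point): A galvanised piece in the other lane of the stock rack, same size and slope; not wanted. The point is its centre.
- rack_mid (a point): Stock rack, fixed: green steel stand, 146 mm wide, two open-topped U lanes at y = -40 and +40 mm. Point: middle of the low edge of the lane floor, 34 mm above the bench; x level, away from the robot, the way the lanes rise at 35 degrees; z up. Lanes 86 mm long, 38 mm wide, side walls 30 mm high; a low stop at the bottom. A piece can be lifted out at right angles to its lane.
- rack_top (a point): Middle of the upper edge of the rack's lane floor, 83 mm above the bench; axes as rack_mid.
- bin_in (a point): Returns bin, fixed: open blue plastic box, 220 mm (x) by 170 mm (y) outside, 50 mm high with a thin outer rim, walls and floor 4 mm. The point is the centre of its inner floor, 4 mm above the bench; z up. Empty at the start.
- elbow: Grey steel pipe elbow, about 59x83x42 mm, on the strip of the cradle behind the pockets; a bystander.
- reducer: Grey steel reducer, 48 mm wide, 60 mm high, standing on the strip of the cradle; a bystander.
- carton: White carton of fittings, 85x115x50 mm, origin under its middle, on the bench in front; a bystander.
- tape: Yellow tape measure, 68x72x34 mm, origin under its middle, on the bench in front of the rack; a bystander.

How it is judged:
By the outcome, as a careful person would: the job done as asked, in the order asked, and still so for the second after the job is handed in, with the robot touching nothing.
It also fails if it takes over 72 s, if anything falls off the work surface, if the arm or the gripper's body presses on something with over 40 N, if the wrist force passes 120 N, or if a joint passes its speed limit or range.

## Working session

There is one attempt and no reset: what is moved stays moved. The work goes in short steps, Python scripts to look and compute and a tool call to move; the robot and the scene stay as the last step left them, time stands still between calls to the robot, and variables do not carry over. Pictures are saved under pics/ and viewed, at most 10 in all, crops included, and the job is handed in when it is done.

Besides the shell and the picture viewer there is one more tool, called after "Request:" as name(argument=value, ...), one argument or row to a line, values as JSON. play_rows: Moves the arm, as the interface text tells. Its arguments: {"type":"object","properties":{"deltas":{"type":"array"},"newtons":{"type":"number"}},"required":["deltas"]}

```bash
mkdir -p pics; python3 - <<'E'
from workcell import *
import cv2,numpy as np
for n in("scene","top"):
    c=get_calibration(n);print(n,{k:np.round(v,4).tolist() for k,v in c.items()})
    f=grab_frame(n);np.save(f"pics/{n}0.npy",f)
    cv2.imwrite(f"pics/{n}0.png",cv2.resize(f[:,:,::-1],(768,576),interpolation=cv2.INTER_CUBIC))
print(observe())
E
```

```text
scene {'fovy': 43.4444, 'cx': 256.0452, 'cy': 193.2873, 'k1': 0.0099, 'xyz': [-0.0956, -0.898, 1.2358], 'rotation': [-2.347, -0.004, -0.5743]}
top {'fovy': 55.9704, 'cx': 251.4102, 'cy': 193.0715, 'k1': -0.048, 'xyz': [0.4171, 0.0676, 1.1584], 'rotation': [-3.0123, -0.0077, -1.5848]}
{'clock': 0.1, 'qpos': array([ 1.12080883,  0.52193351, -0.03630421,  1.59990463,  0.02122071,
        1.02108956, -0.11277642]), 'qd': array([-1.18108567e-03, -1.90526266e-03,  9.19688302e-04, -2.99397775e-03,
       -4.08695063e-05,  1.88975684e-04,  2.14029644e-04]), 'joint_efforts': array([ 3.92180169e-03, -9.28496218e+01,  1.98423475e+00, -3.70532548e+01,
        1.80869474e-02,  5.59017935e-03,  1.57583040e-04]), 'position': array([ 0.23155379, -0.58023026,  0.23081318]), 'tool_rot': array([-3.14064752e+00,  9.37462205e-05,  3.79789991e-01]), 'force': array([0.21874972, 0.07916656, 0.13533705]), 'moment': array([ 0.0228024 , -0.01874438, -0.01374494]), 'finger_force': 0.0, 'grip_width': 0.08557227936056845}
```

View pics/scene0.png

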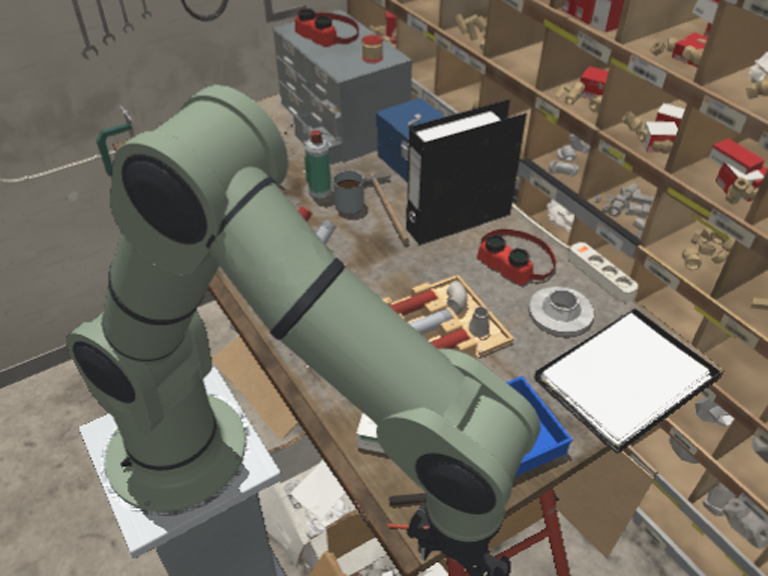

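View pics/top0.png

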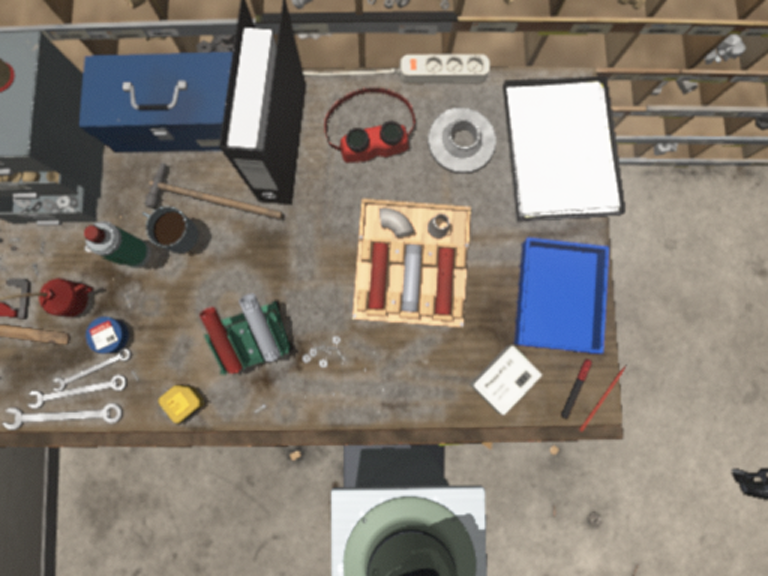

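The top view shows everything. The galvanised piece is in the middle pocket at about (412,278) on the 768-pixel picture, with reds at (378,276) and (445,281). The stock red is in the left lane at (220,340), its upper end towards (205,312). The bin is at (563,295). The scene view is mostly blocked by the arm.

```bash
cat > h.py <<'E'
import numpy as np,cv2
from scipy.spatial.transform import Rotation as R
from workcell import *
def cast(name,px,z):
    c=get_calibration(name);f=192/np.tan(np.radians(c["fovy"]/2))
    K=np.array([[f,0,c["cx"]],[0,f,c["cy"]],[0,0,1.]])
    px=np.atleast_2d(px).astype(float)
    s=cv2.undistortPoints(px[:,None],K,np.array([c["k1"],0,0,0.]))[:,0]
    d=np.c_[s,np.ones(len(s))]@R.from_euler("xyz",c["rotation"]).as_matrix().T
    o=np.array(c["xyz"]);z=np.broadcast_to(z,len(d))
    return o+d*((z-o[2])/d[:,2])[:,None]
def blobs(m,amin=60,roi=None):
    m=m.astype(np.uint8)
    if roi: 
        k=np.zeros_like(m);x0,y0,x1,y1=roi;k[y0:y1,x0:x1]=1;m=m*k
    cs,_=cv2.findContours(m,cv2.RETR_EXTERNAL,cv2.CHAIN_APPROX_NONE)
    return sorted([c for c in cs if cv2.contourArea(c)>amin],key=lambda c:c[:,0,0].mean())
def ends(c):
    b=cv2.boxPoints(cv2.minAreaRect(c));l=[np.linalg.norm(b[i]-b[(i+1)%4]) for i in range(4)]
    i=int(np.argmin(l[:2]));e=np.array([(b[i]+b[(i+1)%4])/2,(b[(i+2)%4]+b[(i+3)%4])/2])
    return e[np.argsort(e[:,1])],min(l),max(l)
def red(f):
    f=f.astype(int);return (f[...,0]>70)&(f[...,0]>2.0*f[...,1])&(f[...,0]>2.0*f[...,2])
def blue(f):
    f=f.astype(int);return (f[...,2]>90)&(f[...,2]>1.8*f[...,0])&(f[...,2]>1.5*f[...,1])
def green(f):
    f=f.astype(int);return (f[...,1]>1.35*f[...,0])&(f[...,1]>1.1*f[...,2])&(f[...,1]>25)
E
python3 - <<'E'
from h import *
np.set_printoptions(precision=4,suppress=True)
f=np.load("pics/top0.npy")
for c in blobs(red(f),100,(230,140,320,220)):
    e,w,l=ends(c);p=cast("top",e,.034);d=p[0]-p[1];print("kit red",e.ravel(),w,l,p.mean(0),np.hypot(*d[:2]),np.degrees(np.arctan2(d[1],d[0])))
for c in blobs(red(f),100,(125,190,200,260)):
    e,w,l=ends(c);p=cast("top",e,[.135,.06]);d=p[0]-p[1];print("stock red",e.ravel(),w,l,p.ravel(),p.mean(0),np.hypot(*d[:2]),np.degrees(np.arctan2(d[1],d[0])))
for c in blobs(blue(f),500,(320,140,420,250)):
    b=cv2.boxPoints(cv2.minAreaRect(c));p=cast("top",b,.05);print("bin",p[:,:2].ravel(),p.mean(0),np.linalg.norm(np.diff(p,axis=0),axis=1))
for c in blobs(green(f),30,(125,190,200,260)):
    print("rack",cv2.boundingRect(c),cv2.boxPoints(cv2.minAreaRect(c)).ravel())
crop=f[125:265,120:330,::-1];cv2.imwrite("pics/crop.png",cv2.resize(crop,(798,532),interpolation=cv2.INTER_CUBIC))
E
```

```text
kit red [253.2735 161.9441 250.0147 204.3088] 8.359905 42.489838 [0.5952 0.0556 0.034 ] 0.1354797666443967 -5.151859015700015
kit red [297.0088 165.8383 294.7218 208.1471] 8.420111 42.370575 [ 0.5811 -0.0835  0.034 ] 0.1350791907402129 -4.787732930233674
stock red [137.1297 206.3999 156.1701 247.8408] 10.167347 45.605747 [0.5159 0.384  0.135  0.397  0.3464 0.06  ] [0.4565 0.3652 0.0975] 0.12468230040535151 17.535056994419925
bin [ 0.4457 -0.2181  0.6691 -0.2537  0.646  -0.4429  0.4223 -0.4022] [ 0.5458 -0.3292  0.05  ] [0.2262 0.1906 0.2274]
rack (148, 210, 28, 35) [147.3082 213.6781 160.7192 207.5822 175.3767 239.8288 161.9658 245.9247]
rack (174, 202, 19, 35) [173.931  204.8276 183.2414 201.1035 196.     233.     186.6897 236.7242]
```

View pics/crop.png

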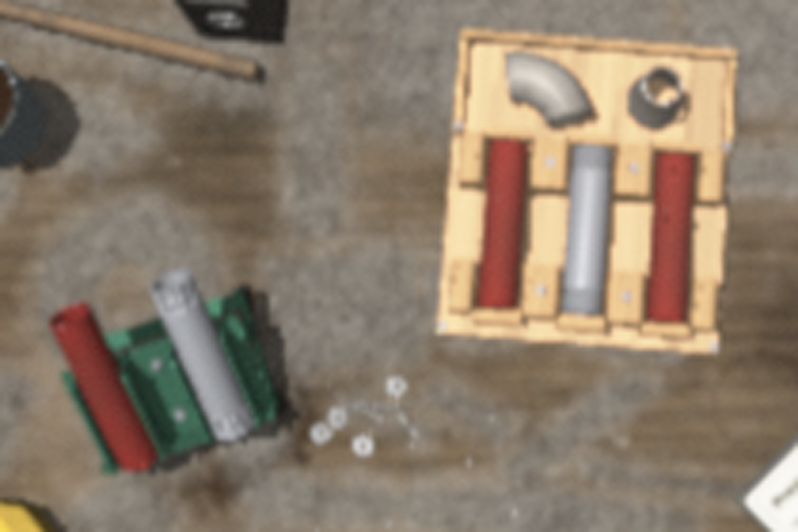

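The crop confirms it: galvanised in the middle pocket, hand gap clear, stock red in the left lane with its upper end at crop (68,315). The measured sizes agree with those given: reds 140 mm apart and about 135–140 mm long. Next I refine the stock and bin estimates and work out the first move.

```bash
cat >> h.py <<'E'
np.set_printoptions(precision=4,suppress=True)
def go(p,rpy_deg,ref=None):
    """delta row (units) from current pose (or ref=(p,rpy_deg)) to target"""
    s=observe()
    p0,R0=(s["position"],R.from_euler("xyz",s["tool_rot"])) if ref is None else (np.array(ref[0]),R.from_euler("xyz",ref[1],degrees=True))
    d=R0.inv().apply(np.array(p)-p0)/.5
    w=(R0.inv()*R.from_euler("xyz",rpy_deg,degrees=True)).as_rotvec()/np.radians(120)
    print("row",np.round(d,3).tolist(),np.round(w,3).tolist());return d,w
def st():
    s=observe();print(round(s["clock"],2),s["position"],np.degrees(s["tool_rot"]),"F",s["force"],"w",s["grip_width"],s["finger_force"],"q",s["qpos"])
E
python3 - <<'E'
from h import *
f=np.load("pics/top0.npy")
def stock(e):
    a=cast("top",e,[.135,.041]);u=(a[0]-a[1])[:2];u/=np.linalg.norm(u)
    b=cast("top",e,[.114,.062]);s=((b[:,:2]-a[1,:2])@u)
    print("len .134?",s[0]-s[1],"yaw",np.degrees(np.arctan2(u[1],u[0])),"ctr",a[1,:2]+u*s.mean(),a.ravel())
stock(ends(blobs(red(f),100,(125,190,200,260))[0])[0])
stock(np.array([[165.3,196],[181.8,240.5]]))
print("bin centre floor corners check",cast("top",[[563/1.5,295/1.5]],.004))
print("laydown area",cast("top",[[322/1.5,265/1.5]],.0))
go([.588,-.014,.20],[180,0,-5.2])
E
```

```text
len .134? 0.12836601018188606 yaw 15.35469468173416 ctr [0.4576 0.368 ] [0.5159 0.384  0.135  0.3967 0.3513 0.041 ]
len .134? 0.13501312726568293 yaw 13.842152902774853 ctr [0.4828 0.2886] [0.5448 0.3039 0.135  0.4182 0.2727 0.041 ]
bin centre floor corners check [[ 0.55   -0.3453  0.004 ]]
laydown area [[0.6229 0.1753 0.    ]]
row [1.082, -0.787, 0.062] [-0.0, 0.0, 0.225]
```

Request:
play_rows(
  deltas=[
    [0.7,-0.51,0.03,0,0,0.15,0.3],
    [0.7,-0.51,0.03,0,0,0.15,0.3],
    [0.7,-0.51,0.03,0,0,0.15,0.3],
    [0.7,-0.51,0.03,0,0,0.15,0.3],
    [0.7,-0.51,0.03,0,0,0.15,0.3],
    [0.7,-0.51,0.03,0,0,0.15,0.3],
    [0.7,-0.51,0.03,0,0,0.15,0.3],
    [0.7,-0.51,0.03,0,0,0.15,0.3],
    [0.7,-0.51,0.03,0,0,0.15,0.3],
    [0.7,-0.51,0.03,0,0,0.15,0.3],
  ],
  newtons=60,
)

```text
clock: 1.1
position: [0.4645, -0.2093, 0.216]
tool_rot: [-3.14, -0.0, 0.072]
force: [-0.8, -1.4, 0.4]
grip_width: 0.0594
finger_force: 0.0
```

```bash
python3 - <<'E'
from h import *
st();go([.588,-.014,.16],[180,0,-5.2])
E
```

```text
1.1 [ 0.4645 -0.2093  0.216 ] [-179.9068   -0.028     4.1319] F [-0.7932 -1.3527  0.3639] w 0.059360111092896836 0.0 q [ 0.3759  0.3591 -0.0867  1.914   0.0376  0.8702 -1.2283]
row [0.274, -0.372, 0.113] [-0.001, -0.0, 0.078]
```

Request:
play_rows(
  deltas=[
    [0.274,-0.372,0.113,0,0,0.078,0.34],
    [0.274,-0.372,0.113,0,0,0.078,0.34],
    [0.274,-0.372,0.113,0,0,0.078,0.34],
    [0.274,-0.372,0.113,0,0,0.078,0.34],
    [0.274,-0.372,0.113,0,0,0.078,0.34],
    [0.274,-0.372,0.113,0,0,0.078,0.34],
    [0.274,-0.372,0.113,0,0,0.078,0.34],
    [0.274,-0.372,0.113,0,0,0.078,0.34],
  ],
)

```text
clock: 1.9
position: [0.5863, -0.0207, 0.1598]
tool_rot: [3.141, 0.0, -0.099]
force: [0.4, -0.7, 0.2]
grip_width: 0.0565
finger_force: 0.0
```

```bash
python3 - <<'E'
from h import *
st();go([.588,-.014,.018],[180,0,-5.2])
a=grab_frame("scene");t=grab_frame("top")
np.save("pics/scene1.npy",a);np.save("pics/top1.npy",t)
cv2.imwrite("pics/v1.png",np.hstack([cv2.resize(a[130:250,200:360,::-1],(400,300),interpolation=cv2.INTER_CUBIC),cv2.resize(t[100:250,200:400,::-1],(400,300),interpolation=cv2.INTER_CUBIC)]))
E
```

```text
1.9 [ 0.5863 -0.0207  0.1598] [179.9602   0.0199  -5.6873] F [ 0.3633 -0.6572  0.154 ] w 0.05645002889991358 0.0 q [-0.0083  0.5456 -0.0816  1.768   0.0582  0.8308 -1.7874]
row [0.002, -0.014, 0.284] [0.0, 0.0, -0.004]
```

View pics/v1.png

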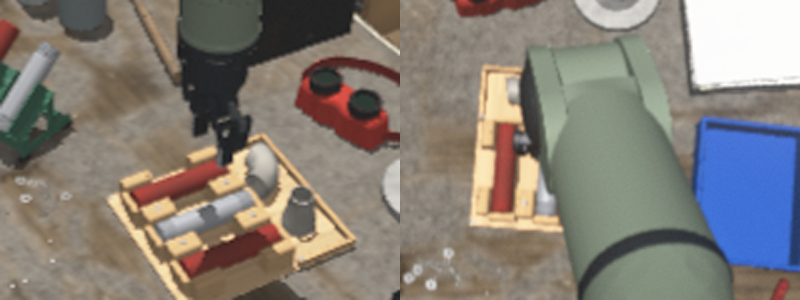

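The scene view shows the galvanised pipe in the middle pocket, ends at about crop (160,228) and (255,200), with the open gripper over it. I'll check its centre from this second camera before descending.

```bash
python3 - <<'E'
from h import *
print(cast("scene",[[200+.4*160,130+.4*228],[200+.4*255,130+.4*200],[282.8,215.8]],.031))
for c in blobs(red(np.load("pics/scene1.npy")),60,(240,180,330,240)):
    e,w,l=ends(c);p=cast("scene",e,.031);print("red",w,l,p.ravel(),p.mean(0))
st();go([.588,-.014,.018],[180,0,-5.2])
E
```

```text
[[ 0.5247  0.0024  0.031 ]
 [ 0.6637 -0.025   0.031 ]
 [ 0.5923 -0.0115  0.031 ]]
red 7.724723 37.21907 [0.6626 0.0531 0.031  0.5241 0.066  0.031 ] [0.5933 0.0596 0.031 ]
red 8.049845 16.099716 [ 0.653  -0.0842  0.031   0.5931 -0.084   0.031 ] [ 0.623  -0.0841  0.031 ]
2.0 [ 0.5865 -0.0208  0.1601] [179.9749  -0.016   -5.7097] F [-0.0747 -0.4001 -0.4991] w 0.05642584104834929 0.0 q [-0.008   0.5451 -0.0819  1.7679  0.0581  0.8307 -1.7877]
row [0.002, -0.014, 0.284] [0.0, -0.0, -0.004]
```

Request:
play_rows(
  deltas=[
    [0.004,-0.015,0.04,0,0,-0.004,0.34],
    [0.004,-0.015,0.1,0,0,-0.004,0.34],
    [0.004,-0.015,0.16,0,0,-0.004,0.34],
    [0.004,-0.015,0.21,0,0,-0.004,0.34],
    [0.004,-0.015,0.25,0,0,-0.004,0.34],
    [0.004,-0.015,0.275,0,0,-0.004,0.34],
    [0.004,-0.015,0.284,0,0,-0.004,0.34],
    [0.004,-0.015,0.284,0,0,-0.004,0.34],
  ],
)

```text
clock: 2.8
position: [0.5894, -0.0124, 0.0179]
tool_rot: [3.142, 0.0, -0.09]
force: [-0.4, 0.2, -0.3]
grip_width: 0.0564
finger_force: 0.0
```

Request:
play_rows(
  deltas=[
    [0,0,0,0,0,0,0.8],
    [0,0,0,0,0,0,0.8],
    [0,0,0,0,0,0,0.8],
    [0,0,0,0,0,0,0.8],
    [0,0,0,0,0,0,0.8],
    [0,0,0,0,0,0,0.8],
  ],
  newtons=60,
)

```text
clock: 3.4
position: [0.5901, -0.0124, 0.0191]
tool_rot: [3.141, -0.002, -0.09]
force: [-2.5, -1.0, 7.6]
grip_width: 0.0327
finger_force: 60.8
```

Request:
play_rows(
  deltas=[
    [0,0,-0.02,0,0,0,0.8],
    [0,0,-0.06,0,0,0,0.8],
    [0,0,-0.11,0,0,0,0.8],
    [0,0,-0.17,0,0,0,0.8],
    [0,0,-0.23,0,0,0,0.8],
    [0,0,-0.23,0,0,0,0.8],
    [0,0,-0.23,0,0,0,0.8],
  ],
)

```text
clock: 4.1
position: [0.5897, -0.012, 0.1338]
tool_rot: [-3.141, -0.002, -0.089]
force: [-0.4, 0.1, -2.7]
grip_width: 0.0332
finger_force: 60.2
```

```bash
python3 - <<'E'
from h import *
st();go([.546,-.334,.13],[180,0,-9])
E
```

```text
4.1 [ 0.5897 -0.012   0.1338] [-179.9861   -0.0878   -5.121 ] F [-0.4222  0.0762 -2.7269] w 0.033163414205670975 60.167330503463745 q [-0.0209  0.5838 -0.0843  1.7797  0.0661  0.7792 -1.7985]
row [-0.029, 0.649, 0.007] [-0.0, -0.001, 0.032]
```

Request:
play_rows(
  deltas=[
    [-0.003,0.06,0,0,0,0.005,0.8],
    [-0.009,0.14,0,0,0,0.01,0.8],
    [-0.013,0.23,0,0,0,0.015,0.8],
    [-0.017,0.32,0,0,0,0.02,0.8],
    [-0.02,0.41,0,0,0,0.025,0.8],
    [-0.023,0.5,0,0,0,0.028,0.8],
    [-0.026,0.58,0,0,0,0.032,0.8],
    [-0.029,0.63,0,0,0,0.032,0.8],
    [-0.029,0.649,0,0,0,0.032,0.8],
    [-0.029,0.649,0,0,0,0.032,0.8],
  ],
)

```text
clock: 5.1
position: [0.5452, -0.3347, 0.1318]
tool_rot: [-3.141, 0.001, -0.158]
force: [0.5, 0.9, -3.1]
grip_width: 0.0327
finger_force: 60.2
```

```bash
python3 - <<'E'
from h import *
st();go([.546,-.334,.012],[180,0,-9])
a=grab_frame("scene");t=grab_frame("top")
cv2.imwrite("pics/v2.png",np.hstack([cv2.resize(a[200:350,250:450,::-1],(400,300),interpolation=cv2.INTER_CUBIC),cv2.resize(t[100:250,240:440,::-1],(400,300),interpolation=cv2.INTER_CUBIC)]))
E
```

```text
5.1 [ 0.5452 -0.3347  0.1318] [-179.983     0.0847   -9.0573] F [ 0.5048  0.9454 -3.1438] w 0.03273160462921047 60.190937519073486 q [ 0.4971  0.6568 -0.0595  1.6398  0.0486  0.8479 -1.3111]
row [0.002, -0.002, 0.24] [-0.0, 0.001, -0.0]
```

View pics/v2.png

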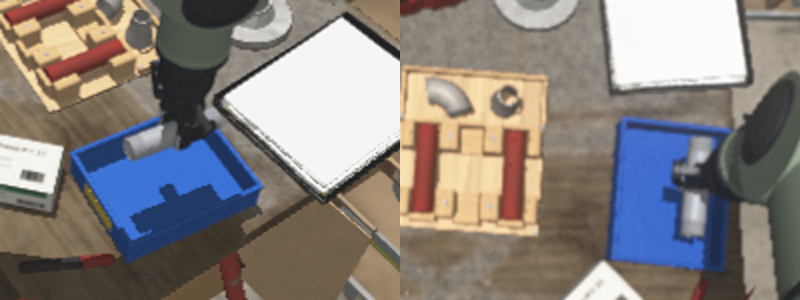

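Both views show the pipe held level over the bin, with the kit reds undisturbed. I'll check the bin rim corners before lowering.

```bash
python3 - <<'E'
from h import *
p=cast("top",np.array([[525,240],[517,347],[602,352],[607,242]])/1.5,.05);print(p,p.mean(0))
E
```

```text
[[ 0.662  -0.255   0.05  ]
 [ 0.4389 -0.2275  0.05  ]
 [ 0.4256 -0.4037  0.05  ]
 [ 0.6561 -0.4301  0.05  ]] [ 0.5457 -0.3291  0.05  ]
```

Request:
play_rows(
  deltas=[
    [0,0,0.05,0,0,0,0.8],
    [0,0,0.11,0,0,0,0.8],
    [0,0,0.16,0,0,0,0.8],
    [0,0,0.2,0,0,0,0.8],
    [0,0,0.22,0,0,0,0.8],
    [0,0,0.23,0,0,0,0.8],
    [0,0,0.236,0,0,0,0.8],
    [0,0,0.239,0,0,0,0.8],
    [0,0,0.24,0,0,0,0.8],
  ],
)

```text
clock: 6.1
position: [0.5464, -0.334, 0.0134]
tool_rot: [3.141, -0.001, -0.156]
force: [1.0, 0.3, -3.5]
grip_width: 0.0328
finger_force: 60.2
```

Request:
play_rows(
  deltas=[
    [0,0,0.002,0,0,0,0.8],
    [0,0,0.004,0,0,0,0.8],
    [0,0,0.004,0,0,0,0.8],
  ],
)

```text
clock: 6.4
position: [0.5462, -0.3341, 0.0111]
tool_rot: [3.141, -0.0, -0.157]
force: [-0.6, -0.3, 1.4]
grip_width: 0.0333
finger_force: 60.6
```

Request:
play_rows(
  deltas=[
    [0,0,0.001,0,0,0,0.8],
    [0,0,0.001,0,0,0,0.55],
    [0,0,0.001,0,0,0,0.4],
    [0,0,0.001,0,0,0,0.34],
    [0,0,-0.01,0,0,0,0.34],
    [0,0,-0.06,0,0,0,0.34],
    [0,0,-0.14,0,0,0,0.34],
    [0,0,-0.23,0,0,0,0.34],
    [0,0,-0.32,0,0,0,0.34],
    [0,0,-0.38,0,0,0,0.34],
  ],
)

```text
clock: 7.4
position: [0.5466, -0.3343, 0.2046]
tool_rot: [3.141, -0.003, -0.157]
force: [0.6, -0.5, -0.2]
grip_width: 0.0563
finger_force: 0.0
```

```bash
python3 - <<'E'
from h import *
st()
yaw=16;T=R.from_euler("xyz",[180,0,yaw],degrees=True)*R.from_rotvec([0,0,0])
# tool x along pipe (up end), z = into lane normal
for s in (45,):
    y=np.radians(yaw);c,sn=np.cos(np.radians(35)),np.sin(np.radians(35))
    x=np.array([c*np.cos(y),c*np.sin(y),sn]);z=np.array([sn*np.cos(y),sn*np.sin(y),-c]);M=np.array([x,np.cross(z,x),z]).T
    rpy=R.from_matrix(M).as_euler("xyz",degrees=True);print("rpy",rpy)
    ctr=np.array([.4575,.367,.088]);g=ctr+x*s/1000
    print("grip axis pt",g,"TCP grasp",g+z*.011,"above",g-z*.11)
go([.5,.0,.25],[180,0,-2])
E
```

```text
7.4 [ 0.5466 -0.3343  0.2046] [179.943   -0.1715  -8.9682] F [ 0.6339 -0.497  -0.1703] w 0.05633747808502556 0.0 q [ 0.4964  0.5721 -0.0605  1.584   0.0395  0.9836 -1.3035]
rpy [180. -35.  16.]
grip axis pt [0.4929 0.3772 0.1138] TCP grasp [0.499  0.3789 0.1048] above [0.4323 0.3598 0.2039]
row [-0.196, -0.646, -0.092] [0.001, -0.001, -0.058]
```

Request:
play_rows(
  deltas=[
    [-0.02,-0.08,-0.06,0,0,0,0.34],
    [-0.04,-0.17,-0.092,0,0,-0.01,0.34],
    [-0.07,-0.26,-0.092,0,0,-0.02,0.34],
    [-0.1,-0.35,-0.092,0,0,-0.03,0.34],
    [-0.13,-0.44,-0.092,0,0,-0.04,0.34],
    [-0.16,-0.53,-0.092,0,0,-0.05,0.34],
    [-0.18,-0.62,-0.092,0,0,-0.058,0.34],
    [-0.196,-0.69,-0.092,0,0,-0.058,0.34],
    [-0.196,-0.74,-0.092,0,0,-0.058,0.34],
    [-0.196,-0.75,-0.092,0,0,-0.058,0.34],
  ],
)

```text
clock: 8.4
position: [0.5077, 0.0549, 0.2473]
tool_rot: [-3.141, -0.001, -0.031]
force: [-0.5, -1.2, 0.5]
grip_width: 0.0561
finger_force: 0.0
```

```bash
python3 - <<'E'
from h import *
st();go([.42,.357,.22],[180,-35,16])
a=grab_frame("scene");t=grab_frame("top")
for n,f,roi in(("scene",a,(150,100,260,200)),("top",t,(125,190,200,260))):
    for c in blobs(red(f),80,roi):
        e,w,l=ends(c);print(n,e.ravel(),w,l)
cv2.imwrite("pics/v3.png",np.hstack([cv2.resize(a[100:250,160:360,::-1],(400,300),interpolation=cv2.INTER_CUBIC),cv2.resize(t[120:270,120:320,::-1],(400,300),interpolation=cv2.INTER_CUBIC)]))
for c in blobs(red(a),80,(150,100,260,200)):
    pass
E
```

```text
8.4 [0.5077 0.0549 0.2473] [-179.9432   -0.0426   -1.7789] F [-0.5392 -1.1588  0.5121] w 0.05611485459815472 0.0 q [-0.0546  0.327  -0.2133  1.8716  0.0828  0.9505 -1.9069]
row [-0.194, -0.599, 0.055] [0.045, 0.289, -0.144]
scene [182.0069 104.8828 167.731  117.5724] 16.110834 19.100447
scene [203.5772 139.6277 183.7119 171.0812] 7.3424077 37.201515
top [137.2941 206.3235 156.2955 247.7812] 9.886082 45.604748
```

View pics/v3.png

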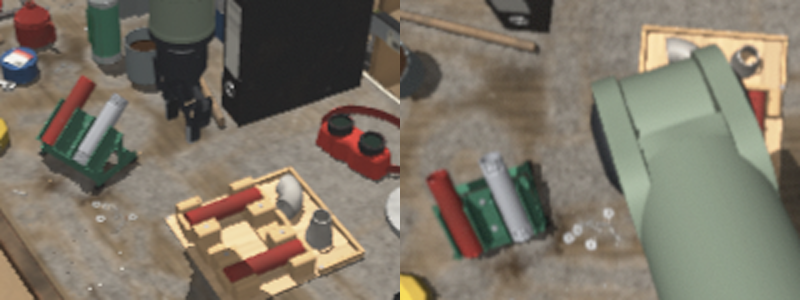

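Both red stock ends are visible in both views (scene crop (87,85) upper, top crop (440,175) upper), and the middle pocket is empty. I'll cross the two centreline planes to get the axis.

```bash
python3 - <<'E'
from h import *
es=np.array([[203.5772,139.6277],[183.7119,171.0812]]);et=np.array([[137.29,206.32],[156.3,247.78]])
def pl(n,e):
    o=np.array(get_calibration(n)["xyz"]);d=cast(n,e,.05)-o;N=np.cross(*d);return N/np.linalg.norm(N),o,d
N1,o1,d1=pl("scene",es);N2,o2,d2=pl("top",et)
u=np.cross(N1,N2);u/=np.linalg.norm(u);u*=np.sign(u[2])
print("slope",np.degrees(np.arcsin(u[2])),"yaw",np.degrees(np.arctan2(u[1],u[0])))
P=np.linalg.solve(np.array([N1,N2,[0,0,1]]),[N1@o1,N2@o2,.088]);print("axis at z=.088",P)
P2=np.linalg.solve(np.array([N1,N2,[0,0,1]]),[N1@o1,N2@o2,.114]);print("axis at z=.114",P2)
E
```

```text
slope 37.033275864340105 yaw 15.400906653227954
axis at z=.088 [0.4429 0.3607 0.088 ]
axis at z=.114 [0.4761 0.3698 0.114 ]
```

```bash
python3 - <<'E'
from h import *
print("scene upper end @.12,.128,.135",cast("scene",[[203.6,139.6]]*3,[.12,.128,.135]))
print("top upper end @.114",cast("top",[[137.1,205.9]],.114))
print("top lower end @.062",cast("top",[[156.5,248.2]],.062))
f=grab_frame("scene");m=red(f)
for r in range(136,176,3):
    k=np.where(m[r,175:215])[0]+175;print(r,k.min() if len(k) else None,k.max() if len(k) else None,f[r,(k.max()+1) if len(k) else 200].tolist())
E
```

```text
scene upper end @.12,.128,.135 [[0.5161 0.3987 0.12  ]
 [0.5118 0.3894 0.128 ]
 [0.5079 0.3813 0.135 ]]
top upper end @.114 [[0.5194 0.3906 0.114 ]]
top lower end @.062 [[0.396  0.3449 0.062 ]]
136 None None [131, 112, 93]
139 200 202 [150, 75, 66]
142 198 206 [98, 66, 57]
145 197 204 [82, 45, 40]
148 195 202 [82, 42, 38]
151 193 199 [89, 45, 41]
154 191 196 [98, 73, 63]
157 189 194 [104, 66, 57]
160 187 192 [107, 64, 55]
163 185 190 [114, 60, 53]
166 183 188 [116, 59, 52]
169 181 187 [100, 83, 71]
172 None None [139, 143, 145]
175 None None [159, 160, 162]
```

```bash
sed -i 's/>2.0\*f\[...,1\])&(f\[...,0\]>2.0\*/>1.65*f[...,1])\&(f[...,0]>1.65*/' h.py; python3 - <<'E'
from h import *
fs=grab_frame("scene");ft=grab_frame("top")
def pl(n,f,roi):
    c=max(blobs(red(f),80,roi),key=cv2.contourArea);e,w,l=ends(c);print(n,e.ravel(),w,l)
    o=np.array(get_calibration(n)["xyz"]);d=cast(n,e,.05)-o;N=np.cross(*d);return N/np.linalg.norm(N),o
N1,o1=pl("scene",fs,(175,130,215,180));N2,o2=pl("top",ft,(125,190,200,260))
u=np.cross(N1,N2);u/=np.linalg.norm(u);u*=np.sign(u[2])
print("slope",np.degrees(np.arcsin(u[2])),"yaw",np.degrees(np.arctan2(u[1],u[0])))
for z in(.088,.114):print(np.linalg.solve(np.array([N1,N2,[0,0,1]]),[N1@o1,N2@o2,z]))
go([.42,.357,.22],[180,-35,16])
E
```

```text
scene [204.0469 139.3159 183.4802 171.3087] 8.231538 38.033264
top [136.9554 206.0205 156.3752 248.2871] 11.002355 46.51441
slope 35.70304177762627 yaw 15.926806503513754
[0.4451 0.3623 0.088 ]
[0.4799 0.3722 0.114 ]
row [-0.197, -0.606, 0.053] [0.046, 0.289, -0.146]
```

```bash
cat >> h.py <<'E'
SR=[180,-35,16];M=R.from_euler("xyz",SR,degrees=True).as_matrix();X,Z=M[:,0],M[:,2]
G=np.array([.454,.3655,.088])+X*.044+Z*.012
E
python3 - <<'E'
from h import *
print(X,Z,G,G-Z*.1);go(G-Z*.1,SR)
E
```

```text
[0.7874 0.2258 0.5736] [ 0.5514  0.1581 -0.8192] [0.4953 0.3773 0.1034] [0.4401 0.3615 0.1853]
row [-0.158, -0.617, 0.123] [0.046, 0.289, -0.146]
```

Request:
play_rows(
  deltas=[
    [-0.02,-0.08,0,0.005,0.04,-0.02,0.34],
    [-0.04,-0.16,0,0.012,0.08,-0.04,0.34],
    [-0.06,-0.25,0,0.02,0.12,-0.06,0.34],
    [-0.08,-0.34,0,0.025,0.16,-0.08,0.34],
    [-0.1,-0.43,0,0.03,0.2,-0.1,0.34],
    [-0.12,-0.52,0.02,0.038,0.24,-0.12,0.34],
    [-0.14,-0.58,0.05,0.046,0.28,-0.14,0.34],
    [-0.158,-0.617,0.09,0.046,0.289,-0.146,0.34],
    [-0.158,-0.617,0.123,0.046,0.289,-0.146,0.34],
    [-0.158,-0.617,0.123,0.046,0.289,-0.146,0.34],
  ],
)

```text
clock: 9.65
position: [0.461, 0.2874, 0.2095]
tool_rot: [-3.136, -0.462, 0.21]
force: [0.2, 0.6, -1.1]
grip_width: 0.0564
finger_force: 0.0
```

```bash
python3 - <<'E'
from h import *
st();go(G-Z*.1,SR);go(G,SR)
a=grab_frame("scene");t=grab_frame("top")
cv2.imwrite("pics/v4.png",np.hstack([cv2.resize(a[90:210,140:300,::-1],(400,300),interpolation=cv2.INTER_CUBIC),cv2.resize(t[160:280,110:270,::-1],(400,300),interpolation=cv2.INTER_CUBIC)]))
E
```

```text
9.65 [0.461  0.2874 0.2095] [-179.6952  -26.457    12.0494] F [ 0.2362  0.626  -1.0599] w 0.05638537788766372 0.0 q [-1.2127  0.2965  0.475   2.215   0.3824  0.2849 -2.4891]
row [-0.03, -0.153, 0.04] [0.014, 0.071, -0.029]
row [-0.001, -0.16, 0.237] [0.014, 0.071, -0.029]
```

View pics/v4.png

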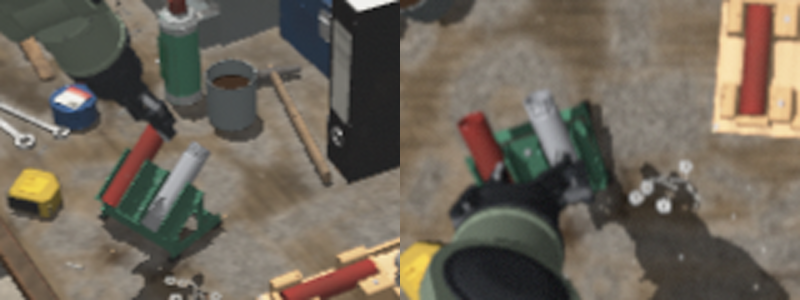

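The view shows the gripper tilted near the pipes, but joint 7 is nearly at its limit (−2.49). I'll back off and turn the tool half round.

Request:
play_rows(
  deltas=[
    [0,0,-0.06,0,0,-0.06,0.34],
    [0,0,-0.12,0,0,-0.13,0.34],
    [0,0,-0.12,0,0,-0.2,0.34],
    [0,0,-0.12,0,0,-0.27,0.34],
    [0,0,-0.12,0,0,-0.34,0.34],
    [0,0,-0.12,0,0,-0.41,0.34],
    [0,0,-0.12,0,0,-0.48,0.34],
    [0,0,-0.12,0,0,-0.55,0.34],
    [0,0,-0.12,0,0,-0.62,0.34],
    [0,0,-0.12,0,0,-0.69,0.34],
  ],
)

```text
clock: 10.75
position: [0.4354, 0.2807, 0.2639]
tool_rot: [2.684, -0.058, 1.675]
force: [0.7, -0.4, 0.2]
grip_width: 0.0565
finger_force: 0.0
```

Request:
play_rows(
  deltas=[
    [0,0,0,0,0,-0.07,0.34],
    [0,0,0,0,0,-0.14,0.34],
    [0,0,0,0,0,-0.21,0.34],
    [0,0,0,0,0,-0.28,0.34],
    [0,0,0,0,0,-0.35,0.34],
    [0,0,0,0,0,-0.42,0.34],
    [0,0,0,0,0,-0.49,0.34],
    [0,0,0,0,0,-0.56,0.34],
    [0,0,0,0,0,-0.63,0.34],
    [0,0,0,0,0,-0.7,0.34],
  ],
)

```text
clock: 11.75
position: [0.4354, 0.2807, 0.2639]
tool_rot: [3.026, 0.447, 3.101]
force: [-0.3, -0.1, 0.2]
grip_width: 0.0561
finger_force: 0.0
```

```bash
cat >> h.py <<'E'
SRf=(R.from_euler("xyz",SR,degrees=True)*R.from_rotvec([0,0,np.pi])).as_euler("xyz",degrees=True)
E
python3 - <<'E'
from h import *
print(SRf);st();go(G-Z*.1,SRf)
E
```

```text
[-180.   35. -164.]
11.75 [0.4354 0.2807 0.2639] [173.397   25.6315 177.6825] F [-0.2972 -0.1488  0.1517] w 0.05614949373204039 0.0 q [-0.8812  0.1372  0.0257  2.1868  0.5673  0.5064  0.2429]
row [0.065, 0.144, 0.161] [-0.023, -0.07, -0.136]
```

Request:
play_rows(
  deltas=[
    [0.03,0.06,0,0,-0.02,-0.03,0.34],
    [0.065,0.12,0,-0.01,-0.04,-0.06,0.34],
    [0.065,0.144,0.04,-0.02,-0.07,-0.1,0.34],
    [0.065,0.144,0.1,-0.023,-0.07,-0.136,0.34],
    [0.065,0.144,0.161,-0.023,-0.07,-0.136,0.34],
    [0.065,0.144,0.161,-0.023,-0.07,-0.136,0.34],
    [0.065,0.144,0.161,-0.023,-0.07,-0.136,0.34],
    [0.065,0.144,0.161,-0.023,-0.07,-0.136,0.34],
  ],
)

```text
clock: 12.55
position: [0.44, 0.363, 0.1864]
tool_rot: [3.135, 0.613, -2.87]
force: [-0.5, 0.1, -0.6]
grip_width: 0.0563
finger_force: 0.0
```

```bash
python3 - <<'E'
from h import *
st();go(G-Z*.1,SRf);go(G,SRf)
a=grab_frame("scene");t=grab_frame("top")
cv2.imwrite("pics/v5.png",np.hstack([cv2.resize(a[90:210,140:300,::-1],(400,300),interpolation=cv2.INTER_CUBIC),cv2.resize(t[160:280,110:270,::-1],(400,300),interpolation=cv2.INTER_CUBIC)]))
E
```

```text
12.55 [0.44   0.363  0.1864] [ 179.6413   35.1132 -164.415 ] F [-0.5006  0.1363 -0.5931] w 0.056334104295270825 0.0 q [-1.1215  0.3613  0.1224  2.2548  1.4332  0.3561 -0.5099]
row [0.002, -0.003, 0.001] [0.001, 0.001, -0.003]
row [0.002, -0.003, 0.201] [0.001, 0.001, -0.003]
```

View pics/v5.png

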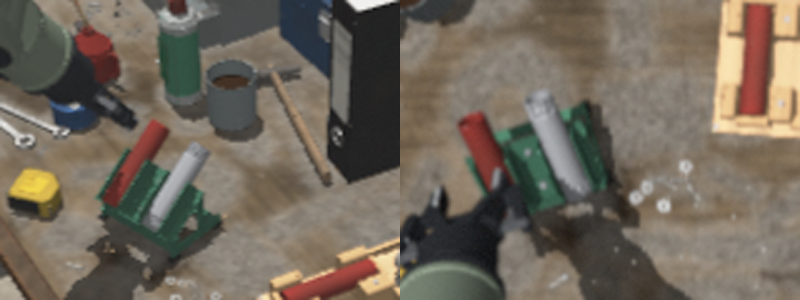

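The gripper is square to the pipe, with the fingers straddling its line (top crop (437,195) and (505,205)). Joints are comfortable, so I'll approach.

Request:
play_rows(
  deltas=[
    [0.002,-0.003,0.04,0,0,-0.003,0.34],
    [0.002,-0.003,0.09,0,0,-0.003,0.34],
    [0.002,-0.003,0.13,0,0,-0.003,0.34],
    [0.002,-0.003,0.16,0,0,-0.003,0.34],
    [0.002,-0.003,0.18,0,0,-0.003,0.34],
    [0.002,-0.003,0.193,0,0,-0.003,0.34],
    [0.002,-0.003,0.201,0,0,-0.003,0.34],
    [0.002,-0.003,0.201,0,0,-0.003,0.34],
  ],
)

```text
clock: 13.45
position: [0.4947, 0.3779, 0.1022]
tool_rot: [3.141, 0.612, -2.859]
force: [0.3, -0.2, 0.2]
grip_width: 0.0563
finger_force: 0.0
```

```bash
python3 - <<'E'
from h import *
st();go(G,SRf)
a=grab_frame("scene");t=grab_frame("top")
cv2.imwrite("pics/v6.png",np.hstack([cv2.resize(a[90:210,140:300,::-1],(400,300),interpolation=cv2.INTER_CUBIC),cv2.resize(t[160:280,110:270,::-1],(400,300),interpolation=cv2.INTER_CUBIC)]))
E
```

```text
13.45 [0.4947 0.3779 0.1022] [ 179.9699   35.0609 -163.8366] F [ 0.2628 -0.1532  0.1651] w 0.05625187526963474 0.0 q [-0.9624  0.5875  0.0375  2.18    1.9312  0.3602 -0.9494]
row [-0.002, -0.001, -0.001] [0.001, 0.001, 0.001]
```

View pics/v6.png

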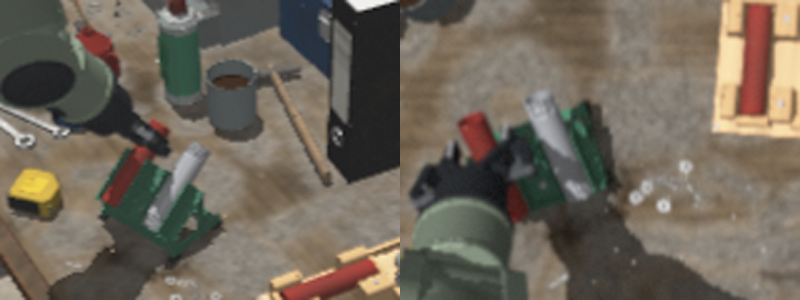

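Fingers straddle the red pipe with its upper end standing out above them, and there is no contact force. Closing the grip.

Request:
play_rows(
  deltas=[
    [0,0,0,0,0,0,0.8],
    [0,0,0,0,0,0,0.8],
    [0,0,0,0,0,0,0.8],
    [0,0,0,0,0,0,0.8],
    [0,0,0,0,0,0,0.8],
  ],
  newtons=100,
)

```text
clock: 14.05
position: [0.4942, 0.378, 0.1025]
tool_rot: [3.141, 0.612, -2.859]
force: [-7.4, -3.7, 12.7]
grip_width: 0.032
finger_force: 97.4
```

Request:
play_rows(
  deltas=[
    [0,0,-0.02,0,0,0,0.8],
    [0,0,-0.05,0,0,0,0.8],
    [0,0,-0.09,0,0,0,0.8],
    [0,0,-0.14,0,0,0,0.8],
    [0,0,-0.19,0,0,0,0.8],
    [0,0,-0.23,0,0,0,0.8],
    [0,0,-0.23,0,0,0,0.8],
    [0,0,-0.23,0,0,0,0.8],
  ],
)

```text
clock: 14.85
position: [0.4311, 0.3598, 0.1962]
tool_rot: [3.14, 0.612, -2.859]
force: [-0.2, -0.5, -2.4]
grip_width: 0.0322
finger_force: 99.6
```

```bash
python3 - <<'E'
from h import *
st();go([.62,.20,.24],[180,0,174])
a=grab_frame("scene");t=grab_frame("top")
for n,f,roi in(("scene",a,(150,90,300,200)),("top",t,(100,160,260,260))):
    for c in blobs(red(f),40,roi): print(n,cv2.boundingRect(c),ends(c)[0].ravel())
cv2.imwrite("pics/v7.png",np.hstack([cv2.resize(a[90:210,140:300,::-1],(400,300),interpolation=cv2.INTER_CUBIC),cv2.resize(t[160:280,110:270,::-1],(400,300),interpolation=cv2.INTER_CUBIC)]))
E
```

```text
14.85 [0.4311 0.3598 0.1962] [ 179.9323   35.0633 -163.8114] F [-0.192  -0.4898 -2.354 ] w 0.032210085764989814 99.58766341209412 q [-1.1985  0.3335  0.1977  2.2686  1.362   0.3423 -0.4412]
row [-0.274, -0.412, 0.085] [0.057, 0.288, 0.179]
scene (164, 135, 22, 28) [182.6889 136.7478 166.9701 160.9306]
scene (168, 101, 20, 22) [172.4231 101.3846 185.1923 120.5385]
scene (272, 194, 19, 6) [290.  196.5 272.  196.5]
top (129, 225, 14, 21) [133.8649 225.1892 137.1892 245.1351]
top (246, 162, 12, 44) [253.3479 161.8036 250.131  205.2319]
```

```bash
python3 - <<'E'
from h import *
go([.45,.345,.27],SRf);go([.52,.29,.26],[180,0,174.8]);go([.644,.18,.20],[180,0,174.8])
E
```

```text
row [-0.108, -0.038, -0.106] [0.001, 0.0, 0.001]
row [-0.182, -0.183, -0.03] [0.054, 0.288, 0.173]
row [-0.258, -0.463, 0.17] [0.054, 0.288, 0.173]
```

View pics/v7.png

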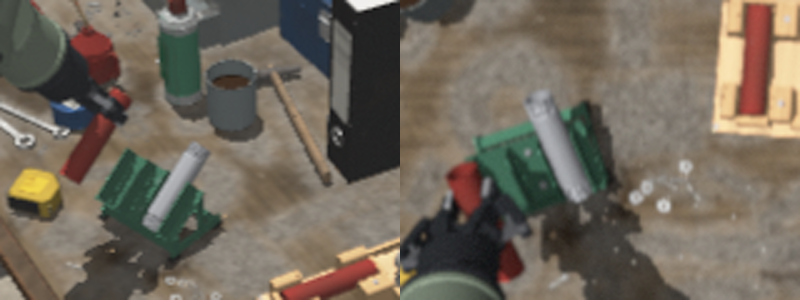

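The red pipe is clear of the rack and still in line with the grip; the rack galvanised piece has not moved. Moving on to lay it on the free bench beside the cradle.

Request:
play_rows(
  deltas=[
    [-0.05,-0.02,-0.05,0,0,0,0.8],
    [-0.108,-0.038,-0.106,0.005,0.03,0.02,0.8],
    [-0.125,-0.07,-0.09,0.013,0.08,0.05,0.8],
    [-0.14,-0.11,-0.07,0.024,0.13,0.08,0.8],
    [-0.16,-0.15,-0.05,0.034,0.18,0.11,0.8],
    [-0.182,-0.2,-0.02,0.044,0.23,0.14,0.8],
    [-0.2,-0.26,0.02,0.054,0.288,0.173,0.8],
    [-0.22,-0.33,0.07,0.054,0.288,0.173,0.8],
    [-0.24,-0.4,0.12,0.054,0.288,0.173,0.8],
    [-0.258,-0.463,0.17,0.054,0.288,0.173,0.8],
  ],
)

```text
clock: 15.95
position: [0.6461, 0.1764, 0.1976]
tool_rot: [-3.14, -0.001, 3.047]
force: [-0.4, 0.1, -2.4]
grip_width: 0.0322
finger_force: 99.6
```

Request:
play_rows(
  deltas=[
    [0,0,0,0,0,0,0.8],
    [0,0,0,0,0,0,0.8],
  ],
)

```text
clock: 16.15
position: [0.6442, 0.1783, 0.1982]
tool_rot: [-3.141, -0.002, 3.047]
force: [-0.5, 1.0, -2.6]
grip_width: 0.0321
finger_force: 99.8
```

```bash
python3 - <<'E'
from h import *
st();go([.644,.18,.05],[180,0,174.8])
a=grab_frame("scene");t=grab_frame("top")
for n,f,roi in(("scene",a,(180,110,300,195)),("top",t,(160,130,245,230))):
    for c in blobs(red(f),40,roi): print(n,cv2.boundingRect(c),ends(c)[0].ravel())
cv2.imwrite("pics/v8.png",np.hstack([cv2.resize(a[90:240,160:360,::-1],(400,300),interpolation=cv2.INTER_CUBIC),cv2.resize(t[100:250,130:330,::-1],(400,300),interpolation=cv2.INTER_CUBIC)]))
E
```

```text
16.15 [0.6442 0.1783 0.1982] [-179.943    -0.095   174.6072] F [-0.4592  0.997  -2.5961] w 0.03210649029709713 99.80021238327026 q [-0.3655  0.6255  0.0108  1.5066 -0.0072  1.0115  1.1238]
row [0.0, 0.004, 0.296] [-0.0, -0.001, -0.002]
scene (180, 110, 8, 13) [183.5 110.  183.5 122. ]
scene (235, 136, 30, 18) [265.15 139.45 235.75 149.25]
```

I've used my picture views, so I'll check numerically from here.

```bash
python3 - <<'E'
from h import *
f=grab_frame("scene");c=max(blobs(red(f),40,(220,110,300,175)),key=cv2.contourArea);e=ends(c);print(e)
p=cast("scene",e[0],.209);print(p,np.linalg.norm(p[0]-p[1]),p.mean(0))
E
```

```text
(array([[264.9, 138.7],
       [235.2, 148.6]], dtype=float32), np.float32(9.486828), np.float32(31.306559))
[[0.6471 0.1862 0.209 ]
 [0.5334 0.1953 0.209 ]] 0.1140711630780022 [0.5902 0.1908 0.209 ]
```

Request:
play_rows(
  deltas=[
    [0,0,0.08,0,0,0,0.8],
    [0,0,0.16,0,0,0,0.8],
    [0,0,0.24,0,0,0,0.8],
    [0,0,0.3,0,0,0,0.8],
    [0,0,0.34,0,0,0,0.8],
    [0,0,0.355,0,0,0,0.8],
    [0,0,0.362,0,0,0,0.8],
    [0,0,0.366,0,0,0,0.8],
    [0,0,0.368,0,0,0,0.8],
    [0,0,0.368,0,0,0,0.8],
  ],
)

```text
clock: 17.3
position: [0.6445, 0.1806, 0.0173]
tool_rot: [3.14, 0.002, 3.05]
force: [-0.4, -0.6, -2.7]
grip_width: 0.032
finger_force: 99.7
```

Request:
play_rows(
  deltas=[
    [0,0,0.002,0,0,0,0.8],
    [0,0,0.004,0,0,0,0.8],
    [0,0,0.004,0,0,0,0.8],
  ],
)

```text
clock: 17.6
position: [0.644, 0.1804, 0.0145]
tool_rot: [3.14, 0.001, 3.05]
force: [0.2, -0.6, -3.1]
grip_width: 0.0318
finger_force: 99.7
```

Request:
play_rows(
  deltas=[
    [0,0,0.002,0,0,0,0.8],
    [0,0,0.004,0,0,0,0.8],
    [0,0,0.006,0,0,0,0.8],
    [0,0,0.006,0,0,0,0.8],
  ],
)

```text
clock: 18.0
position: [0.644, 0.1804, 0.0113]
tool_rot: [3.14, 0.0, 3.05]
force: [0.2, -0.0, -2.5]
grip_width: 0.032
finger_force: 99.7
```

Request:
play_rows(
  deltas=[
    [0,0,0.002,0,0,0,0.8],
    [0,0,0.003,0,0,0,0.8],
    [0,0,0.003,0,0,0,0.8],
  ],
)

```text
clock: 18.3
position: [0.6441, 0.1804, 0.0099]
tool_rot: [3.14, 0.001, 3.05]
force: [-1.2, -0.1, -4.0]
grip_width: 0.0319
finger_force: 99.7
```

Request:
play_rows(
  deltas=[
    [0,0,0.002,0,0,0,0.8],
    [0,0,0.004,0,0,0,0.8],
    [0,0,0.004,0,0,0,0.8],
  ],
)

```text
clock: 18.6
position: [0.644, 0.1804, 0.0078]
tool_rot: [3.14, 0.001, 3.05]
force: [0.8, 0.9, -2.8]
grip_width: 0.0319
finger_force: 99.7
```

Request:
play_rows(
  deltas=[
    [0,0,0.002,0,0,0,0.8],
    [0,0,0.003,0,0,0,0.8],
    [0,0,0.003,0,0,0,0.8],
  ],
)

```text
clock: 18.9
position: [0.6441, 0.1805, 0.0076]
tool_rot: [3.14, 0.001, 3.05]
force: [-7.0, -1.0, 16.4]
grip_width: 0.0322
finger_force: 102.3
```

Request:
play_rows(
  deltas=[
    [0,0,0,0,0,0,0.6],
    [0,0,0,0,0,0,0.45],
    [0,0,0,0,0,0,0.34],
    [0,0,-0.01,0,0,0,0.34],
    [0,0,-0.06,0,0,0,0.34],
    [0,0,-0.14,0,0,0,0.34],
    [-0.05,0,-0.22,0,0,0,0.34],
    [-0.13,0,-0.28,0,0,0,0.34],
    [-0.13,0,-0.28,0,0,0,0.34],
    [-0.13,0,-0.28,0,0,0,0.34],
  ],
)

```text
clock: 19.9
position: [0.7092, 0.1741, 0.147]
tool_rot: [3.14, 0.002, 3.05]
force: [-0.6, -0.1, -1.2]
grip_width: 0.0563
finger_force: 0.0
```

```bash
python3 - <<'E'
from h import *
st()
for n,roi in(("scene",(210,110,300,195)),("top",(170,120,240,230))):
    f=grab_frame(n)
    for c in blobs(red(f),40,roi):
        e,w,l=ends(c);p=cast(n,e,.019);d=p[0]-p[1];print(n,e.ravel(),w,l,p.ravel(),p.mean(0),np.linalg.norm(d),np.degrees(np.arctan2(d[1],d[0])))
E
```

```text
19.9 [0.7092 0.1741 0.147 ] [179.8949   0.0902 174.7412] F [-0.5809 -0.1471 -1.2247] w 0.05626101675761504 0.0 q [-0.327   0.7756  0.0101  1.3564 -0.0096  1.0074  1.1643]
scene [272.0876 177.2409 237.     190.    ] 8.543574 37.335453 [0.6785 0.1793 0.019  0.5328 0.1915 0.019 ] [0.6057 0.1854 0.019 ] 0.14622807058373774 -4.772706452306989
```

```bash
python3 - <<'E'
from h import *
go([.602,.184,.06],[180,0,174.8]);go([.602,.184,.0085],[180,0,174.8])
E
```

```text
row [0.212, -0.0, 0.171] [0.0, -0.001, -0.0]
row [0.212, -0.0, 0.274] [0.0, -0.001, -0.0]
```

Request:
play_rows(
  deltas=[
    [0.07,0,0.02,0,0,0,0.34],
    [0.14,0,0.04,0,0,0,0.34],
    [0.2,0,0.08,0,0,0,0.34],
    [0.212,0,0.14,0,0,0,0.34],
    [0.212,0,0.19,0,0,0,0.34],
    [0.212,0,0.23,0,0,0,0.34],
    [0.212,0,0.26,0,0,0,0.34],
    [0.212,0,0.27,0,0,0,0.34],
    [0.212,0,0.274,0,0,0,0.34],
    [0.212,0,0.274,0,0,0,0.34],
  ],
)

```text
clock: 21.0
position: [0.6034, 0.1842, 0.0099]
tool_rot: [3.14, 0.001, 3.05]
force: [0.1, 0.0, -0.0]
grip_width: 0.0563
finger_force: 0.0
```

Request:
play_rows(
  deltas=[
    [0,0,0,0,0,0,0.8],
    [0,0,0,0,0,0,0.8],
    [0,0,0,0,0,0,0.8],
    [0,0,0,0,0,0,0.8],
    [0,0,0,0,0,0,0.8],
  ],
  newtons=70,
)

```text
clock: 21.5
position: [0.6038, 0.1843, 0.0106]
tool_rot: [3.14, 0.002, 3.05]
force: [-2.0, 0.3, 8.4]
grip_width: 0.0325
finger_force: 70.8
```

Request:
play_rows(
  deltas=[
    [0,0,-0.02,0,0,0,0.8],
    [0,0,-0.06,0,0,0,0.8],
    [0,0,-0.12,0,0,0,0.8],
    [0,0,-0.19,0,0,0,0.8],
    [0,0,-0.26,0,0,0,0.8],
    [0,0,-0.26,0,0,0,0.8],
    [0,0,-0.26,0,0,0,0.8],
  ],
)

```text
clock: 22.2
position: [0.6033, 0.184, 0.1405]
tool_rot: [3.139, 0.002, 3.05]
force: [-0.3, 0.2, -3.5]
grip_width: 0.0325
finger_force: 70.1
```

```bash
python3 - <<'E'
from h import *
st();go([.588,-.0125,.12],[180,0,174.8])
f=grab_frame("scene")
for c in blobs(red(f),20,(200,100,300,180)):
    e,w,l=ends(c);print(cv2.boundingRect(c),cast("scene",e,.147).ravel())
E
```

```text
22.2 [0.6033 0.184  0.1405] [179.8764   0.1179 174.7756] F [-0.272   0.1707 -3.4951] w 0.03246695744522854 70.05122423171997 q [-0.3917  0.6314  0.0033  1.6664 -0.0039  0.841   1.0932]
row [-0.005, -0.394, 0.04] [0.001, 0.001, -0.0]
(236, 153, 18, 14) [0.6033 0.188  0.147  0.5338 0.1945 0.147 ]
(261, 146, 14, 13) [0.683  0.1837 0.147  0.6258 0.1846 0.147 ]
```

```bash
python3 - <<'E'
from h import *
for n,roi in(("scene",(235,165,340,245)),("top",(230,140,320,220))):
    f=grab_frame(n)
    for c in blobs(red(f),60,roi):
        e,w,l=ends(c);p=cast(n,e,.031);d=p[0]-p[1];print(n,e.ravel(),w,l,p.ravel()[[0,1,3,4]],p.mean(0),np.linalg.norm(d),np.degrees(np.arctan2(d[1],d[0])))
f=np.load("pics/top0.npy").astype(int)
# wood mask: outline of the cradle in top view, cast at base/wall heights
m=(f[...,0]>150)&(f[...,0]>1.2*f[...,2])&(f[...,0]<1.6*f[...,1])
c=max(blobs(cv2.morphologyEx(m.astype(np.uint8),cv2.MORPH_CLOSE,np.ones((9,9))),500,(225,120,325,225)),key=cv2.contourArea)
b=cv2.boxPoints(cv2.minAreaRect(c));print("cradle",b.ravel(),cast("top",b,.02)[:,:2].ravel(),cast("top",b,.02).mean(0))
E
```

```text
scene [289.5479 196.7945 252.9452 210.5205] 8.42697 39.09172 [0.6653 0.0507 0.5201 0.0643] [0.5927 0.0575 0.031 ] 0.14591423450353988 -5.36510359345498
scene [310.8621 222.6552 273.1035 237.7586] 9.284783 40.667267 [ 0.6536 -0.0881  0.5094 -0.0743] [ 0.5815 -0.0812  0.031 ] 0.14486732164950836 -5.499805870907337
scene [339. 175. 318. 175.] 20.0 21.0 [0.8871 0.0447 0.8214 0.0868] [0.8542 0.0657 0.031 ] 0.07802832900069076 -32.66617370528841
top [253.166  162.0111 250.2855 205.219 ] 9.113111 43.30386 [0.6631 0.0499 0.5252 0.0609] [0.5941 0.0554 0.031 ] 0.13839572632720756 -4.576618314120728
top [297.1793 164.9517 294.5828 209.0931] 10.100193 44.21769 [ 0.6519 -0.0902  0.5111 -0.0777] [ 0.5815 -0.084   0.031 ] 0.14135483325952172 -5.057636303403286
cradle [233.3823 213.0294 239.7235 130.5941 319.9412 136.7647 313.6    219.2   ] [ 0.5022  0.1145  0.7704  0.0919  0.747  -0.1691  0.4792 -0.1384] [ 0.6247 -0.0253  0.02  ]
```

The kit reds and the held pipe have the same apparent length (146 mm) in the scene view, so I can measure relative to them. The aim is TCP ≈ (0.5855, −0.013), ending at z ≈ 0.022.

Request:
play_rows(
  deltas=[
    [0,-0.04,0,0,0,0,0.8],
    [0,-0.1,0,0,0,0,0.8],
    [0,-0.17,0,0,0,0,0.8],
    [0,-0.24,0,0,0,0,0.8],
    [0,-0.31,0,0,0,0,0.8],
    [0,-0.36,0,0,0,0,0.8],
    [0,-0.385,0.03,0,0,0,0.8],
    [0,-0.394,0.08,0,0,0,0.8],
    [0,-0.395,0.13,0,0,0,0.8],
    [0,-0.395,0.15,0,0,0,0.8],
  ],
)

```text
clock: 23.35
position: [0.5835, -0.0134, 0.0615]
tool_rot: [3.141, -0.003, 3.05]
force: [-0.0, -0.1, -3.1]
grip_width: 0.0326
finger_force: 69.9
```

Request:
play_rows(
  deltas=[
    [0,0,0,0,0,0,0.8],
    [0,0,0,0,0,0,0.8],
  ],
)

```text
clock: 23.55
position: [0.5855, -0.0126, 0.0647]
tool_rot: [3.14, 0.001, 3.051]
force: [0.2, 0.1, -2.4]
grip_width: 0.0324
finger_force: 69.9
```

```bash
python3 - <<'E'
from h import *
st();go([.5855,-.013,.065],[180,0,174.8])
s=observe()["position"];z=s[2]+.0065+.002
f=grab_frame("scene")
for c in blobs(red(f),15,(235,165,340,245)):
    e,w,l=ends(c);print(cv2.boundingRect(c),w,l,"@.031",cast("scene",e,.031).ravel()[[0,1,3,4]],"@hand",cast("scene",e,z).ravel()[[0,1,3,4]])
E
```

```text
23.55 [ 0.5855 -0.0126  0.0647] [179.9181   0.052  174.7839] F [ 0.1823  0.0923 -2.4007] w 0.03242584347729989 69.88422632217407 q [-0.077   0.681  -0.0027  1.8278  0.0008  0.6316  1.4   ]
row [-0.0, -0.001, -0.001] [0.001, 0.0, -0.0]
(252, 198, 30, 22) 16.898293 27.668583 @.031 [0.6184 0.0391 0.5163 0.0464] @hand [0.5934 0.0063 0.4949 0.0133]
(272, 220, 40, 21) 9.132695 40.99301 @.031 [ 0.6538 -0.0875  0.5076 -0.0762] @hand [ 0.6276 -0.1159  0.4865 -0.105 ]
(290, 197, 12, 13) 7.2625957 14.844426 @.031 [ 0.6947  0.0264  0.6361 -0.0114] @hand [ 0.667  -0.0059  0.6105 -0.0424]
(318, 165, 22, 21) 20.0 21.0 @.031 [0.8871 0.0447 0.8214 0.0868] @hand [0.8527 0.0117 0.7893 0.0523]
```

Request:
play_rows(
  deltas=[
    [0,-0.001,0.015,0,0,0,0.8],
    [0,-0.001,0.03,0,0,0,0.8],
    [0,-0.001,0.042,0,0,0,0.8],
    [0,-0.001,0.052,0,0,0,0.8],
    [0,-0.001,0.06,0,0,0,0.8],
    [0,-0.001,0.066,0,0,0,0.8],
  ],
)

```text
clock: 24.2
position: [0.5852, -0.0131, 0.0307]
tool_rot: [3.14, 0.0, 3.05]
force: [-0.0, -0.7, -3.6]
grip_width: 0.0323
finger_force: 69.9
```

Request:
play_rows(
  deltas=[
    [0,0,0.005,0,0,0,0.8],
    [0,0,0.009,0,0,0,0.8],
    [0,0,0.011,0,0,0,0.8],
    [0,0,0.011,0,0,0,0.8],
  ],
)

```text
clock: 24.6
position: [0.5852, -0.0131, 0.0256]
tool_rot: [3.14, 0.001, 3.05]
force: [-0.7, -0.9, -1.8]
grip_width: 0.0323
finger_force: 69.9
```

Request:
play_rows(
  deltas=[
    [0,0,0.002,0,0,0,0.8],
    [0,0,0.004,0,0,0,0.8],
    [0,0,0.004,0,0,0,0.8],
  ],
)

```text
clock: 24.9
position: [0.5852, -0.013, 0.0236]
tool_rot: [3.14, 0.001, 3.05]
force: [0.5, -0.4, -3.4]
grip_width: 0.0322
finger_force: 69.9
```

Request:
play_rows(
  deltas=[
    [0,0,0.002,0,0,0,0.8],
    [0,0,0.003,0,0,0,0.8],
    [0,0,0.003,0,0,0,0.8],
  ],
)

```text
clock: 25.2
position: [0.5853, -0.013, 0.0225]
tool_rot: [3.14, 0.001, 3.05]
force: [-2.7, 0.3, 6.2]
grip_width: 0.0324
finger_force: 71.2
```

Request:
play_rows(
  deltas=[
    [0,0,0.002,0,0,0,0.8],
    [0,0,0.003,0,0,0,0.8],
    [0,0,0.003,0,0,0,0.8],
  ],
)

```text
clock: 25.5
position: [0.5853, -0.0131, 0.0225]
tool_rot: [3.14, 0.001, 3.05]
force: [-13.1, 1.4, 36.5]
grip_width: 0.0323
finger_force: 75.2
```

Contact comes at the predicted height (0.0225), so the pipe is on the pocket floor. Releasing and withdrawing.

Request:
play_rows(
  deltas=[
    [0,0,-0.003,0,0,0,0.8],
    [0,0,-0.003,0,0,0,0.55],
    [0,0,-0.003,0,0,0,0.4],
    [0,0,-0.003,0,0,0,0.34],
    [0,0,-0.01,0,0,0,0.34],
    [0,0,-0.06,0,0,0,0.34],
    [0,0,-0.14,0,0,0,0.34],
    [0,0,-0.23,0,0,0,0.34],
    [0,0,-0.32,0,0,0,0.34],
    [0,0,-0.4,0,0,0,0.34],
  ],
)

```text
clock: 26.5
position: [0.585, -0.0134, 0.2233]
tool_rot: [3.14, 0.002, 3.05]
force: [1.6, 0.4, 0.5]
grip_width: 0.0566
finger_force: 0.0
```

Request:
play_rows(
  deltas=[
    [0.08,-0.08,-0.04,0,0,0,0.34],
    [0.12,-0.17,-0.05,0,0,0,0.34],
    [0.16,-0.26,-0.05,0,0,0,0.34],
    [0.2,-0.35,-0.05,0,0,0,0.34],
    [0.2,-0.44,-0.05,0,0,0,0.34],
    [0.2,-0.53,-0.05,0,0,0,0.34],
    [0.2,-0.62,-0.05,0,0,0,0.34],
    [0.2,-0.65,-0.05,0,0,0,0.34],
    [0.2,-0.65,-0.05,0,0,0,0.34],
    [0.2,-0.65,-0.05,0,0,0,0.34],
  ],
)

```text
clock: 27.5
position: [0.4561, -0.327, 0.245]
tool_rot: [3.139, 0.001, 3.051]
force: [0.0, 0.6, -1.0]
grip_width: 0.0564
finger_force: 0.0
```

```bash
python3 - <<'E'
from h import *
st()
for n,roi in(("scene",(235,165,340,245)),("top",(230,140,320,220))):
    f=grab_frame(n);np.save(f"pics/{n}9.npy",f)
    for c in blobs(red(f),60,roi):
        e,w,l=ends(c);p=cast(n,e,.031);d=p[0]-p[1];print(n,e.ravel(),w,l,p.ravel()[[0,1,3,4]],p.mean(0),np.linalg.norm(d),np.degrees(np.arctan2(d[1],d[0])))
E
```

```text
27.5 [ 0.4561 -0.327   0.245 ] [179.8764   0.0318 174.7959] F [ 0.003   0.5761 -1.0425] w 0.05641306430548307 0.0 q [ 0.435   0.4072  0.1118  1.7607 -0.056   0.9772  2.0491]
scene [289.5862 196.5386 253.2832 210.3683] 8.98888 38.848003 [0.6662 0.0516 0.5214 0.0643] [0.5938 0.0579 0.031 ] 0.145323937334502 -4.994118805279358
scene [300.2414 208.6035 263.     223.5   ] 9.099077 40.110203 [ 0.6626 -0.0163  0.5161 -0.0044] [ 0.5894 -0.0104  0.031 ] 0.14700203432633163 -4.656468708531196
scene [299.6552 227.1379 273.1035 237.7586] 9.284783 28.59706 [ 0.6099 -0.0839  0.5094 -0.0743] [ 0.5596 -0.0791  0.031 ] 0.1009593373865561 -5.501418653173398
top [253.2373 161.8095 250.2385 205.2923] 9.873096 43.586136 [0.6638 0.0496 0.5249 0.0611] [0.5944 0.0553 0.031 ] 0.13930492284535406 -4.706339581243815
top [274.9105 162.9319 272.2023 206.2626] 9.66861 43.4153 [ 0.6593 -0.0193  0.521  -0.0077] [ 0.5901 -0.0135  0.031 ] 0.13881677138751308 -4.798153701815277
top [297.1457 164.9512 294.6266 209.0358] 10.040767 44.15654 [ 0.6519 -0.0901  0.5113 -0.0779] [ 0.5816 -0.084   0.031 ] 0.14115850044445347 -4.962748802054809
```

The three reds now lie side by side in the pockets, evenly spaced and level. I'll move the arm clear and check the bin and bystanders.

Request:
play_rows(
  deltas=[
    [0.05,-0.08,0,0,0,0,0.34],
    [0.1,-0.16,0,0,0,0,0.34],
    [0.15,-0.24,0,0,0,0,0.34],
    [0.2,-0.32,0,0,0,0,0.34],
    [0.25,-0.4,0,0,0,0,0.34],
    [0.3,-0.48,0,0,0,0,0.34],
    [0.3,-0.48,0,0,0,0,0.34],
    [0.3,-0.48,0,0,0,0,0.34],
  ],
)

```text
clock: 28.4
position: [0.2841, -0.5534, 0.2446]
tool_rot: [3.14, 0.001, 3.049]
force: [0.1, 0.0, -0.9]
grip_width: 0.0564
finger_force: 0.0
```

```bash
python3 - <<'E'
from h import *
st()
t=grab_frame("top");t0=np.load("pics/top0.npy")
d=np.abs(t.astype(int)-t0).max(2)>45
for c in blobs(d,12): print("changed",cv2.boundingRect(c))
f=t.astype(int);g=(f.min(2)>85)&(f.max(2)-f.min(2)<45)
for c in blobs(g,60,(348,162,402,232)):
    e,w,l=ends(c);p=cast("top",e,.023);dd=p[0]-p[1];print("bin grey",p.ravel(),p.mean(0),np.linalg.norm(dd),w,l)
E
```

```text
28.4 [ 0.2841 -0.5534  0.2446] [179.892    0.0555 174.6855] F [ 0.1301  0.0401 -0.9429] w 0.056399652478024954 0.0 q [ 0.9647  0.5052  0.0554  1.5957 -0.0333  1.0424  2.5081]
changed (133, 205, 28, 44)
changed (154, 209, 9, 6)
changed (268, 163, 14, 45)
changed (286, 343, 16, 7)
changed (311, 342, 13, 11)
changed (366, 175, 16, 46)
changed (481, 283, 31, 17)
changed (488, 312, 24, 22)
bin grey [ 0.6154 -0.3445  0.023   0.4757 -0.3223  0.023 ] [ 0.5455 -0.3334  0.023 ] 0.1414035837360831 10.348414 43.781643
```

The only changes are the stock lane, the middle pocket, the bin and the arm itself. The galvanised piece lies flat in the bin, 141 mm long at floor height. Handing in.

```bash
python3 -c "
from workcell import *
print(job_done())"
```

```text
the job is handed in; nothing more can be done
None
```

The galvanised piece lies flat in the blue returns bin, and the stock red piece is down on the floor of the middle pocket it left. Nothing else had moved in the final top-view comparison, and I handed the job in at about 28 s.

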